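First in, first out in a gravity-feed pot lane

TASK

Today's measurement needs the oldest yellow sample pot: take the one at the front of the sloped yellow lane (the low end, at the stop) and stand it upright in the blue tray. The rest of the row rolls forward by itself; then load the fresh yellow pot, which stands on the desk beside the lanes, upright into the high end of the same lane, behind the others, and let it rest there.

Things in the scene. Friction and masses are not known exactly. Their poses are not given: they have to be found in the camera images.
- pot_oldest: Front one of three touching pots in the yellow lane: clear pot, yellow contents, white ribbed cap, 54 mm tall; body 46 mm across to 38 mm height, cap 50 mm across above; about 85 g. Origin: centre of underside, z along its axis. Leans 7 degrees with the lane; grip its cap across the lane, above the rails.
- pot_fresh: Fresh pot, upright alone on the desk (a black pot stands at least 10 cm off): clear pot, yellow contents, white ribbed cap, 54 mm tall; body 46 mm across to 38 mm height, cap 50 mm across above; about 85 g. Origin: centre of underside, z along its axis. 
- lane_yellow: Fixed roller lane, yellow stop (28 mm) and rails; x runs up-lane, origin on the desk. Free rollers' tops rise 7 degrees: height 0.030 + 0.123x m, stop x -0.084, open end 0.099. Rails 66 mm apart, tops flared to 85, 17 mm high. Pots roll down by themselves and rest at x -0.061, -0.011, 0.039, y 0. Third place is free 3 s after the front pot is lifted; a pot set at x 0.04 to 0.07 rolls to it.
- tray: Fixed square blue open tray, 124 mm wide, rim 14 mm high, walls 4 mm thick, dark mat on its floor. Origin: centre of its underside; x and y along its sides, z up; floor about 5 mm above the desk.
Mind the look-alikes: they are no part of the job. What is shaped like the pot_oldest but turquoise is not meant.

How it is judged:
On the way, in this order (a step that is already met when the one before it is completed fails the run):
1. the oldest yellow pot stands upright in the blue tray (x of pot_oldest in the frame of tray between -0.04 and 0.04 m and y of pot_oldest in the frame of tray between -0.04 and 0.04 m and z of pot_oldest in the frame of tray between -0.002 and 0.012 m and angle between pot_oldest's own z axis and vertical below 0.1 rad and linear speed of pot_oldest below 0.02 m/s and angular speed of pot_oldest below 0.2 rad/s), for 0.2 s.
2. the fresh yellow pot stands in the yellow lane, third in the row (x of pot_fresh in the frame of lane_yellow between 0.024 and 0.056 m and y of pot_fresh in the frame of lane_yellow between -0.015 and 0.015 m and z of pot_fresh in the frame of lane_yellow between 0.028 and 0.045 m and angle between pot_fresh's own z axis and vertical below 0.22 rad and linear speed of pot_fresh below 0.02 m/s and angular speed of pot_fresh below 0.2 rad/s), for 0.2 s.
At the end, for the whole second after the job is handed in: The old front pot stands on the blue tray's floor, within 40 mm of its centre each way, tilted under 0.1 rad; the fresh yellow pot is last of three on the yellow lane's rollers, origin at lane x 24 to 56 mm, within 15 mm of mid-lane, tilted under 0.22 rad; both at rest (all of step 1 and all of step 2); the robot touches nothing.
It also fails if it takes over 72 s, if anything falls off the work surface, if the arm or the gripper's body presses on something with over 40 N, if the wrist force passes 120 N, or if a joint passes its speed limit or range.

ROBOT

A 6-joint arm with a two-finger parallel gripper is mounted at the origin on a cart in front of the work surface, level with it; the furniture and walls round the work are solid. World frame = base frame: x ahead of the robot, y to its left, z up, the work surface at z = 0. Lengths are in m, angles in rad, forces in N, time in s.
With the tool pointing down it reaches from about 0.35 to 0.775 m from the base axis. Payload 7.3 kg.
Tool frame: the origin (TCP) lies midway between the tips of the shut fingers; the grasp point (between the pads) lies 19 mm behind it (robot.tcp_to_grasp is the distance from the TCP to the grasp point, in m); x points along the fingers, z is the direction in which the jaws open and shut, and the axes are right-handed (so a half turn about x gives the same grasp; the last joint's range is limited). The gripper opens to 92 mm and grips with 3 to 60 N. Pads are 19 mm wide; open, the fingers measure 130 mm over their backs; the gripper's body (75 mm by 190 mm) begins 47 mm behind the grasp point.
Start: joints at [-1.434, 0.342, 1.524, -0, 1.275, -0.146], TCP at [0.147, -0.504, 0.227] pointing down, gripper open.
Joint ranges: [-2.53, 2.53], [-0.77, 2.02], [0.04, 2.7], [-1, 4.14], [0.28, 2.66], [-3.11, 3.11]. Speed limits (rad/s): [2.57, 2.57, 3.14, 3.14, 3.14, 3.14].

INTERFACE

Orientations are given as [roll, pitch, yaw] about the fixed x, y, z axes, in that order (R = Rz(yaw) Ry(pitch) Rx(roll)).
In Python, from cell import robot gives the robot as it stands.
- The arm moves only by the tool move_arm, never from a script. Its argument "deltas" is a list of rows, each an object with "dp": the shift along the tool's x, y, z in m, a list of three; "turn": the turn, a rotation vector about the tool's x, y, z in degrees, a list of three. A call has 1 to 10 rows; each row is the pose to reach, as a shift and turn from the pose commanded when the call began, along the tool's axes at that moment; what a row does not reach only later rows make up. A row lasts 1/10 s, in which the tool goes at most 50 mm and 8.59 degrees, less where a joint would pass 70% of its speed; a pose out of reach is approached as far as the arm can. A call with a gripper value outside its range is refused whole. "hand" is the finger opening in m, from 0 to 0.0918, set as the call begins (left out, the last holds). The fingers move at their own pace and stop on an object; "squeeze" is the grip in N (left out, the last holds). Time passes only in rows, so rows that repeat a pose let the fingers close. It gives the time, the measured TCP pose, the force and the opening at its end, in the units of the state.
- robot.observe(): the state, without advancing time (a new reading comes with each control period).
- robot.read_camera(name): name is "side" or "top"; returns (picture, depth): 400x640x3 uint8, red, green, blue; 400x640 float32, m along the optical axis (not along the pixel's ray), 0 where there is no reading.
- robot.camera_info(name): a dict with "fx", "fy", "cx", "cy" (pixels), "R" (3x3) and "t" (3): a world point X has camera coordinates R X + t. Camera axes: x right, y down, z forward; pixel columns grow to the right and rows downward; lengths in m; the calibration is good to about 2 mm. A picture is of the moment at which its call begins. camera_info takes no time and is no camera call.
- robot.hand_in(): hands the job in, once; it reports no verdict.
The state is a dict: "time": time; "qpos": joint angles; "qvel": joint speeds; "joint_efforts": joint torques, N m; "tool_pos": TCP position; "tool_rot": TCP orientation; "contact_force": force on the tool from outside, world axes, zero at the start; "torque": the same for the moment, N m; "opening": finger opening in m.
Only numpy, scipy, OpenCV 4.12 (cv2) and the standard library are available. Lean on these libraries where they do the work, as an engineer would, in place of code of your own. Each camera call takes 0.05 s, during which the arm holds its last target.

## Working session

There is one attempt and no reset: what is moved stays moved. The work goes in short steps, Python scripts to look and compute and a tool call to move; the robot and the scene stay as the last step left them, time stands still between calls to the robot, and variables do not carry over. Pictures are saved under pics/ and viewed, and the job is handed in when it is done.

Besides the shell and the picture viewer there is one more tool, called after "Call:" as a command line: name --argument value ..., lists and objects as JSON in quotes. move_arm: Moves the arm, as the interface text tells. Its arguments: {"type":"object","properties":{"deltas":{"type":"array"},"hand":{"type":"number"},"squeeze":{"type":"number"}},"required":["deltas"]}

```bash
ls; mkdir -p pics; python3 - <<'E'
from cell import robot
import cv2,numpy as np
for n in("top","side"):
    p,d=robot.read_camera(n); cv2.imwrite(f"pics/{n}0.png",p[...,::-1]); np.savez(f"{n}0.npz",p=p,d=d)
    print(n,robot.camera_info(n))
s=robot.observe();print(s)
print(robot.tcp_to_grasp)
E
```

```text
pics
top {'fx': 383.1936799368773, 'fy': 383.1936799368773, 'cx': 318.8627053277143, 'cy': 200.1920208824143, 'R': array([[ 0.00174524, -0.99970308,  0.02430453],
       [-0.98369689, -0.00608688, -0.1797314 ],
       [ 0.17982598, -0.02359461, -0.98341543]]), 't': array([-0.01863516,  0.51901102,  0.91115575])}
side {'fx': 426.9098176668537, 'fy': 426.9098176668537, 'cx': 319.26808250804135, 'cy': 196.84945678378307, 'R': array([[-0.87590092, -0.48194239,  0.0230025 ],
       [-0.27634357,  0.46201566, -0.84271926],
       [ 0.39551462, -0.74449517, -0.53786162]]), 't': array([0.43581793, 0.17843387, 0.90720659])}
{'time': 0.1, 'qpos': array([-1.43400009e+00,  3.42645681e-01,  1.52489952e+00,  3.83556767e-06,
        1.27542009e+00, -1.46028179e-01]), 'qvel': array([ 0.00052616, -0.00341147, -0.00185734,  0.00170063,  0.00106103,
       -0.00060069]), 'joint_efforts': array([ 9.32306648e-04, -4.32004774e+01, -2.44695836e+01,  7.18101743e-02,
        5.25977102e-02, -5.88704552e-05]), 'tool_pos': array([ 0.14646998, -0.50378009,  0.22612596]), 'tool_rot': array([2.9928923 , 1.56942369, 1.70491928]), 'contact_force': array([ 0.18547326,  0.26854123, -0.48860808]), 'torque': array([0.01527999, 0.04031222, 0.05466866]), 'opening': 0.09198864671479197}
0.0188
```

View pics/top0.png

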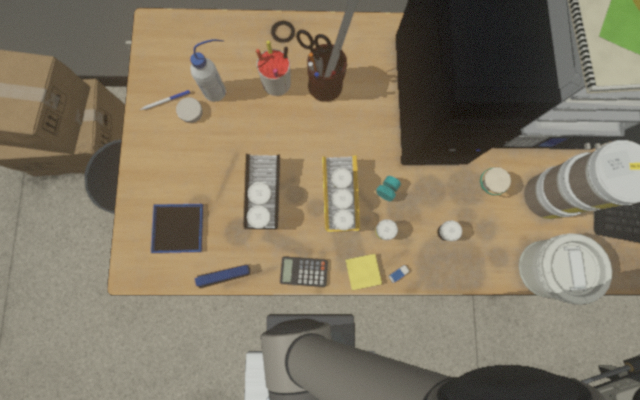

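View pics/side0.png

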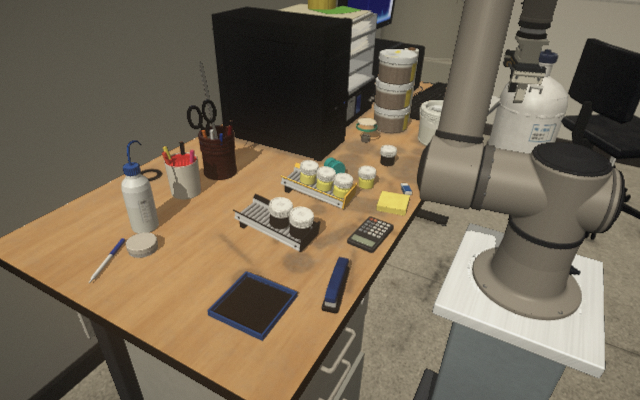

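```bash
python3 - <<'E'
import cv2,numpy as np
a=cv2.imread("pics/top0.png")[145:245,310:470]; b=cv2.imread("pics/side0.png")[130:230,250:410]
cv2.imwrite("pics/crop0.png",np.vstack([cv2.resize(x,None,fx=3,fy=3,interpolation=2) for x in(a,b)]))
E
cat > h.py <<'E'
import numpy as np,cv2
from cell import robot
def ray(n,u,v,z):
    c=robot.camera_info(n);R=c["R"];t=c["t"]
    o=-R.T@t; d=R.T@np.array([(u-c["cx"])/c["fx"],(v-c["cy"])/c["fy"],1])
    return o+d*(z-o[2])/d[2]
def cloud(n,d):
    c=robot.camera_info(n);v,u=np.mgrid[:400,:640]
    P=np.stack([(u-c["cx"])/c["fx"]*d,(v-c["cy"])/c["fy"]*d,d],-1)
    return (P-c["t"])@c["R"]
def caps(n,p,d,zlo=.03,zhi=.13,box=(0.2,0.75,-0.45,0.5)):
    X=cloud(n,d);hs=cv2.cvtColor(p,cv2.COLOR_RGB2HSV)
    m=(hs[...,1]<50)&(hs[...,2]>130)&(d>0)&(X[...,2]>zlo)&(X[...,2]<zhi)&(X[...,0]>box[0])&(X[...,0]<box[1])&(X[...,1]>box[2])&(X[...,1]<box[3])
    return m.astype(np.uint8),X
E
python3 - <<'E'
from h import *
f=np.load("top0.npz");p,d=f["p"],f["d"];X=cloud("top",d)
m,_=caps("top",p,d)
for u,v in[(343,178),(343,198),(343,219),(387,229),(451,231),(260,193),(258,217),(177,228),(363,150),(375,240)]: print(u,v,X[v,u].round(4))
# hough-free: components of cap tops after erosion
g=cv2.HoughCircles(cv2.cvtColor(p,cv2.COLOR_RGB2GRAY),cv2.HOUGH_GRADIENT_ALT,1,12,param1=200,param2=.7,minRadius=8,maxRadius=15)
print(None if g is None else g[0])
hs=cv2.cvtColor(p,cv2.COLOR_RGB2HSV)
bl=((hs[...,0]>105)&(hs[...,0]<130)&(hs[...,1]>100)).astype(np.uint8);bl[:, :140]=0;bl[:195]=0;bl[258:]=0;bl[:,215:]=0
c=max(cv2.findContours(bl,0,2)[0],key=cv2.contourArea);print("tray",cv2.minAreaRect(c))
q=cv2.boxPoints(cv2.minAreaRect(c)); print([ray("top",*k,0.014).round(4) for k in q])
ye=((hs[...,0]>20)&(hs[...,0]<35)&(hs[...,1]>150)).astype(np.uint8)
for c in cv2.findContours(ye,0,2)[0]:
    if cv2.contourArea(c)>15: print(cv2.boundingRect(c),cv2.contourArea(c))
E
```

```text
343 178 [ 0.5667 -0.074   0.0877]
343 198 [ 0.5185 -0.0741  0.082 ]
343 219 [ 0.4683 -0.0742  0.0748]
387 229 [ 0.4474 -0.1853  0.049 ]
451 231 [ 0.4423 -0.3419  0.0564]
260 193 [0.5289 0.1257 0.0849]
258 217 [0.471  0.129  0.0829]
177 228 [0.4521 0.3442 0.0072]
363 150 [ 0.6658 -0.1365  0.0012]
375 240 [ 0.4239 -0.1632 -0.    ]
[[282.         30.         10.92916  ]
 [498.        180.         12.783932 ]
 [188.        108.         12.105703 ]
 [258.        216.         11.406113 ]
 [344.        218.         10.940584 ]
 [259.        193.         11.546826 ]
 [342.        198.         10.106035 ]
 [452.        231.         10.364432 ]
 [386.        229.         10.079892 ]
 [402.        229.          9.985155 ]
 [320.        278.         10.9045925]
 [341.        177.         10.4327135]]Traceback (most recent call last):
  File "<stdin>", line 10, in <module>
ValueError: max() iterable argument is empty
```

View pics/crop0.png

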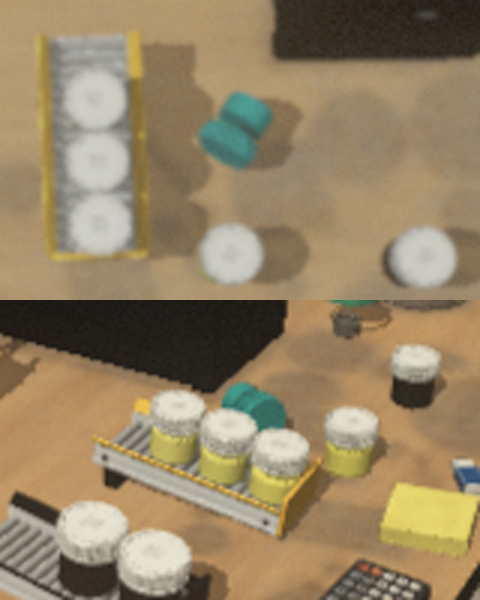

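```bash
cat >> h.py <<'E'
def capfit(n,p,d,xy,zt,tilt=0.,r=.031,tol=.006):
    X=cloud(n,d); rr=np.hypot(X[...,0]-xy[0],X[...,1]-xy[1])
    zz=X[...,2]-tilt*(X[...,0]-xy[0])
    hs=cv2.cvtColor(p,cv2.COLOR_RGB2HSV)
    m=(rr<r)&(abs(zz-zt)<tol)&(hs[...,1]<70)&(hs[...,2]>120)
    v,u=np.nonzero(m);(c,R)=cv2.minEnclosingCircle(np.stack([u,v],1).astype(np.float32))
    P=X[m]; return dict(med=((np.percentile(P,3,0)+np.percentile(P,97,0))/2).round(4),mean=P.mean(0).round(4),circ=ray(n,*c,zt).round(4),R=R,n=m.sum(),ext=np.ptp(P,axis=0).round(4))
E
python3 - <<'E'
from h import *
for n in("top","side"):
    f=np.load(n+"0.npz");p,d=f["p"],f["d"]
    for k,(xy,z,t) in dict(front=((.469,-.074),.076,.123),second=((.519,-.074),.082,.123),third=((.567,-.074),.088,.123),fresh=((.447,-.184),.054,0),black=((.442,-.342),.054,0)).items():
        print(n,k,capfit(n,p,d,xy,z,t))
f=np.load("top0.npz");p,d=f["p"],f["d"];X=cloud("top",d)
hs=cv2.cvtColor(p,cv2.COLOR_RGB2HSV)
print(hs[228,[150,152,153,154,177,203,204]],hs[[204,205,206],170],hs[170:220:10,323:330:1].tolist())
for n in("top","side"):
    f=np.load(n+"0.npz");p,d=f["p"],f["d"];X=cloud(n,d);hs=cv2.cvtColor(p,cv2.COLOR_RGB2HSV)
    bl=((hs[...,0]>100)&(hs[...,0]<135)&(hs[...,1]>90)&(X[...,1]>.25)&(X[...,1]<.47)&(X[...,0]>.36)&(X[...,0]<.56)&(X[...,2]<.03)).astype(np.uint8)
    c=max(cv2.findContours(bl,0,2)[0],key=cv2.contourArea)
    q=cv2.boxPoints(cv2.minAreaRect(c)) if n=="top" else cv2.approxPolyDP(c,8,True)[:,0]
    w=np.array([ray(n,*map(float,k),0.014) for k in q]);print(n,q.tolist(),w.round(4).tolist(),w.mean(0).round(4))
    ye=((hs[...,0]>15)&(hs[...,0]<35)&(hs[...,1]>130)&(X[...,2]>.02)&(X[...,0]>.35)&(X[...,0]<.65)&(X[...,1]>-.13)&(X[...,1]<-.02))
    P=X[ye];print(n,len(P),P.min(0),P.max(0))
    if n=="top":
        for a in np.arange(.42,.64,.02):
            Q=P[(P[:,0]>a)&(P[:,0]<a+.02)]
            print(a.round(2),len(Q), Q[:,1].min().round(4),Q[:,1].max().round(4), np.median(Q[:,2]).round(3))
E
```

```text
top front {'med': array([ 0.4716, -0.0731,  0.0765]), 'mean': array([ 0.4692, -0.0731,  0.0765]), 'circ': array([ 0.4712, -0.0743,  0.076 ]), 'R': 11.923271179199219, 'n': np.int64(365), 'ext': array([0.0554, 0.0489, 0.0143])}
top second {'med': array([ 0.5192, -0.0714,  0.0821]), 'mean': array([ 0.518 , -0.071 ,  0.0823]), 'circ': array([ 0.5192, -0.0729,  0.082 ]), 'R': 12.788378715515137, 'n': np.int64(375), 'ext': array([0.0602, 0.0489, 0.0148])}
top third {'med': array([ 0.564 , -0.0691,  0.0878]), 'mean': array([ 0.5653, -0.0692,  0.0881]), 'circ': array([ 0.563 , -0.0695,  0.088 ]), 'R': 11.630900382995605, 'n': np.int64(348), 'ext': array([0.0549, 0.0489, 0.0149])}
top fresh {'med': array([ 0.4456, -0.1825,  0.054 ]), 'mean': array([ 0.4455, -0.1826,  0.0539]), 'circ': array([ 0.4451, -0.1821,  0.054 ]), 'R': 10.301240921020508, 'n': np.int64(326), 'ext': array([0.0473, 0.049 , 0.0103])}
top black {'med': array([ 0.4439, -0.3421,  0.0538]), 'mean': array([ 0.4438, -0.3423,  0.0536]), 'circ': array([ 0.4434, -0.3421,  0.054 ]), 'R': 10.405107498168945, 'n': np.int64(324), 'ext
[... 1684 characters left out ...]
36, 175], [22, 147, 168], [22, 150, 156], [21, 121, 148], [20, 69, 137], [19, 28, 126]], [[22, 100, 163], [25, 134, 183], [24, 150, 179], [23, 156, 159], [21, 140, 148], [20, 81, 135], [21, 32, 127]]]
top [[161.0, 251.0], [161.0, 251.0], [161.0, 251.0], [161.0, 251.0]] [[0.3934, 0.3777, 0.014], [0.3934, 0.3777, 0.014], [0.3934, 0.3777, 0.014], [0.3934, 0.3777, 0.014]] [0.3934 0.3777 0.014 ]
top 453 [ 0.44207126 -0.11532141  0.03087373] [ 0.6328094  -0.02408772  0.06112914]Traceback (most recent call last):
  File "<stdin>", line 20, in <module>
    return umr_minimum(a, axis, None, out, keepdims, initial, where)
ValueError: zero-size array to reduction operation minimum which has no identity
```

```bash
python3 - <<'E'
from h import *
for n in("top","side"):
    f=np.load(n+"0.npz");p,d=f["p"],f["d"];X=cloud(n,d);hs=cv2.cvtColor(p,cv2.COLOR_RGB2HSV)
    bl=((hs[...,0]>90)&(hs[...,0]<140)&(hs[...,1]>35)&(X[...,1]>.25)&(X[...,1]<.47)&(X[...,0]>.36)&(X[...,0]<.56)&(X[...,2]<.03)).astype(np.uint8)
    c=cv2.convexHull(np.vstack([c for c in cv2.findContours(bl,0,2)[0] if cv2.contourArea(c)>3]))
    w=np.array([ray(n,*map(float,k),.010)[:2] for k in c[:,0]],np.float32)
    print(n,cv2.minAreaRect(w))
    if n=="top":
        ye=((hs[...,0]>15)&(hs[...,0]<35)&(hs[...,1]>110)&(X[...,2]>.02)&(X[...,0]>.42)&(X[...,0]<.65)&(X[...,1]>-.13)&(X[...,1]<-.02))
        P=X[ye];
        for s in(P[P[:,1]>-.07],P[P[:,1]<-.07]):
            print(len(s),cv2.fitLine(s[(s[:,0]>.47)&(s[:,0]<.62)][:,:2].astype(np.float32),cv2.DIST_HUBER,0,.001,.001).ravel())
        print(P.min(0),P.max(0))
    m=(abs(X[...,0]-.54)<.05)&(abs(X[...,1]+.18)<.04)&(X[...,2]>.01);print("turq",X[m].min(0),X[m].max(0))
s=robot.observe()
from scipy.spatial.transform import Rotation as Ro
print(Ro.from_euler("xyz",s["tool_rot"]).as_matrix().round(3))
E
```

```text
top ((0.45276862382888794, 0.343747079372406), (0.12125425040721893, 0.12288905680179596), 1.7182172536849976)
316 [ 0.9990719   0.04307438  0.5455548  -0.03125863]
279 [ 0.9989911   0.04490894  0.54533863 -0.10941873]
[ 0.44148231 -0.11772032  0.02717501] [ 0.6328094  -0.02397955  0.06112914]
turq [ 0.52259166 -0.21999454  0.01035703] [ 0.58831045 -0.16365175  0.05514416]
side ((0.4539780616760254, 0.3447467088699341), (0.12911207973957062, 0.13221748173236847), 0.9677111506462097)
turq [ 0.52545153 -0.21958253  0.016747  ] [ 0.588367   -0.16955187  0.0528854 ]
[[-0.     0.96   0.279]
 [ 0.001  0.279 -0.96 ]
 [-1.     0.    -0.001]]
```

```bash
cat >> h.py <<'E'
from scipy.spatial.transform import Rotation as Ro
PSI=0.044; TH=np.radians(7)
def plan(tcp,tilt=0.,yaw=PSI):
    # tool x down (leaning with lane by tilt), z = -lane y
    up=np.array([-np.sin(tilt)*np.cos(yaw),-np.sin(tilt)*np.sin(yaw),np.cos(tilt)])
    x=-up; z=np.array([np.sin(yaw),-np.cos(yaw),0]); y=np.cross(z,x)
    T=np.stack([x,y,z],1); s=robot.observe(); C=Ro.from_euler("xyz",s["tool_rot"]).as_matrix()
    print("dp",(C.T@(np.array(tcp)-s["tool_pos"])).round(4).tolist(),"turn",np.degrees(Ro.from_matrix(C.T@T).as_rotvec()).round(2).tolist(),"t",s["time"],"tcp",s["tool_pos"].round(4),"open",s["opening"])
def onpot(top,tilt,h=0.,yaw=PSI):
    up=np.array([-np.sin(tilt)*np.cos(yaw),-np.sin(tilt)*np.sin(yaw),np.cos(tilt)])
    return np.array(top)+up*(h-.008-.0188)
E
python3 -c "
from h import *
t=onpot((.4705,-.0735,.0762),TH);print(t)
plan(onpot((.4705,-.0735,.0762),TH,.09),TH)"
```

```text
[ 0.47376294 -0.07335634  0.04959976]
dp [0.0877, 0.4237, -0.3245] turn [13.66, -0.91, 6.96] t 0.1 tcp [ 0.1465 -0.5038  0.2261] open 0.09198864671479197
```

Call:
move_arm --deltas '[{"dp": [0.022, 0.106, -0.081], "turn": [3.5, -0.2, 1.7]}, {"dp": [0.022, 0.106, -0.081], "turn": [3.5, -0.2, 1.7]}, {"dp": [0.044, 0.212, -0.162], "turn": [7, -0.5, 3.5]}, {"dp": [0.044, 0.212, -0.162], "turn": [7, -0.5, 3.5]}, {"dp": [0.044, 0.212, -0.162], "turn": [7, -0.5, 3.5]}, {"dp": [0.066, 0.318, -0.243], "turn": [10.2, -0.7, 5.2]}, {"dp": [0.066, 0.318, -0.243], "turn": [10.2, -0.7, 5.2]}, {"dp": [0.0877, 0.4237, -0.3245], "turn": [13.66, -0.91, 6.96]}, {"dp": [0.0877, 0.4237, -0.3245], "turn": [13.66, -0.91, 6.96]}, {"dp": [0.0877, 0.4237, -0.3245], "turn": [13.66, -0.91, 6.96]}]' --hand 0.075

```text
time: 1.1
tool_pos: [0.4396, -0.105, 0.1453]
tool_rot: [1.558, 1.448, 0.031]
contact_force: [1.2, -0.9, -0.3]
opening: 0.0752
```

Call:
move_arm --deltas '[{"dp": [0, 0, 0], "turn": [0, 0, 0]}, {"dp": [0, 0, 0], "turn": [0, 0, 0]}, {"dp": [0, 0, 0], "turn": [0, 0, 0]}]'

```text
time: 1.4
tool_pos: [0.4386, -0.1075, 0.1455]
tool_rot: [1.559, 1.449, 0.031]
contact_force: [-0.4, 1.1, -1.0]
opening: 0.0748
```

```bash
python3 -c "
from h import *
plan(onpot((.4705,-.0735,.0762),TH,.09),TH)
plan(onpot((.4705,-.0735,.0762),TH,.0),TH)
p,d=robot.read_camera('side');cv2.imwrite('pics/s1.png',p[...,::-1])"
```

```text
dp [0.0096, 0.0247, -0.0326] turn [-0.02, 0.09, 0.02] t 1.4 tcp [ 0.4386 -0.1075  0.1455] open 0.0747639016635772
dp [0.0996, 0.0247, -0.0327] turn [-0.02, 0.09, 0.02] t 1.4 tcp [ 0.4386 -0.1075  0.1455] open 0.0747639016635772
```

Position short by 41 mm (not fully reached); finish the approach, settle, then descend.

Call:
move_arm --deltas '[{"dp": [0.01, 0.025, -0.033], "turn": [0, 0.1, 0]}, {"dp": [0.01, 0.025, -0.033], "turn": [0, 0.1, 0]}, {"dp": [0.01, 0.025, -0.033], "turn": [0, 0.1, 0]}, {"dp": [0.01, 0.025, -0.033], "turn": [0, 0.1, 0]}, {"dp": [0.01, 0.025, -0.033], "turn": [0, 0.1, 0]}]'

```text
time: 1.95
tool_pos: [0.4631, -0.0739, 0.1389]
tool_rot: [1.572, 1.448, 0.043]
contact_force: [-0.5, -0.0, -1.0]
opening: 0.0751
```

```bash
python3 -c "
from h import *
plan(onpot((.4705,-.0735,.0762),TH,.0),TH)
p,d=robot.read_camera('side');cv2.imwrite('pics/s2.png',cv2.resize(p[80:240,220:460,::-1],None,fx=3,fy=3))"
```

```text
dp [0.0899, -0.0003, -0.0001] turn [-0.1, 0.01, -0.01] t 1.95 tcp [ 0.4631 -0.0739  0.1389] open 0.0750549200422608
```

View pics/s2.png

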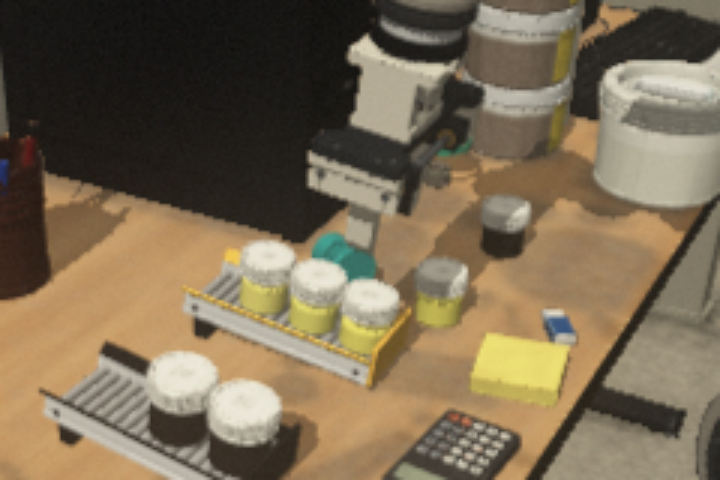

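```bash
python3 -c "
from h import *
c=robot.camera_info('side')
for y in(-.0739,-.0739+.0375,-.0739-.0375,-.0739+.06):
  q=c['R']@np.array([.463,y,.139])+c['t'];u=c['fx']*q[0]/q[2]+c['cx'];v=c['fy']*q[1]/q[2]+c['cy'];print(y,u,v,(u-220)*3,(v-80)*3)"
```

```text
-0.0739 346.8181005702415 156.65648356580436 380.45430171072445 229.9694506974131
-0.036399999999999995 340.1560335323934 162.67406613904978 360.4681005971802 248.02219841714935
-0.1114 353.141533608297 150.94477573748173 399.42460082489094 212.8343272124452
-0.013899999999999996 335.9847482262626 166.4418237469521 347.95424467878775 259.32547124085636
```

Consistent with the tip at crop (365,245); the other finger is at (400,210). Descend with speed easing, then close.

Call:
move_arm --deltas '[{"dp": [0.02, 0, 0], "turn": [0, 0, 0]}, {"dp": [0.04, 0, 0], "turn": [0, 0, 0]}, {"dp": [0.06, 0, 0], "turn": [0, 0, 0]}, {"dp": [0.07, 0, 0], "turn": [0, 0, 0]}, {"dp": [0.08, 0, 0], "turn": [0, 0, 0]}, {"dp": [0.09, 0, 0], "turn": [0, 0, 0]}, {"dp": [0.09, 0, 0], "turn": [0, 0, 0]}, {"dp": [0.09, 0, 0], "turn": [0, 0, 0]}]'

```text
time: 2.8
tool_pos: [0.4746, -0.0723, 0.0495]
tool_rot: [1.573, 1.448, 0.047]
contact_force: [-0.1, 0.7, 0.9]
opening: 0.0749
```

Call:
move_arm --deltas '[{"dp": [0, 0, 0], "turn": [0, 0, 0]}, {"dp": [0, 0, 0], "turn": [0, 0, 0]}, {"dp": [0, 0, 0], "turn": [0, 0, 0]}, {"dp": [0, 0, 0], "turn": [0, 0, 0]}, {"dp": [0, 0, 0], "turn": [0, 0, 0]}, {"dp": [0, 0, 0], "turn": [0, 0, 0]}, {"dp": [0, 0, 0], "turn": [0, 0, 0]}, {"dp": [0, 0, 0], "turn": [0, 0, 0]}, {"dp": [0, 0, 0], "turn": [0, 0, 0]}, {"dp": [0, 0, 0], "turn": [0, 0, 0]}]' --hand 0.035 --squeeze 15

```text
time: 3.8
tool_pos: [0.475, -0.0725, 0.0497]
tool_rot: [1.569, 1.447, 0.043]
contact_force: [1.1, -1.4, 5.7]
opening: 0.0501
```

Call:
move_arm --deltas '[{"dp": [-0.01, 0, 0], "turn": [0, 0, 0]}, {"dp": [-0.02, 0, 0], "turn": [0, 0, 0]}, {"dp": [-0.035, 0, 0], "turn": [0, 0, 0]}, {"dp": [-0.055, 0, 0], "turn": [0, 0, 0]}, {"dp": [-0.08, 0, 0], "turn": [0, 0, 0]}, {"dp": [-0.1, 0, 0], "turn": [0, 0, 0]}, {"dp": [-0.12, 0, 0], "turn": [0, 0, 0]}, {"dp": [-0.12, 0, 0], "turn": [0, 0, 0]}, {"dp": [-0.12, 0, 0], "turn": [0, 0, 0]}]'

```text
time: 4.7
tool_pos: [0.4594, -0.0727, 0.1684]
tool_rot: [1.574, 1.449, 0.048]
contact_force: [-0.6, 0.7, -1.4]
opening: 0.0502
```

```bash
python3 -c "
from h import *
g=.049-.0005
tray=np.array([.453,.344,0])
# pot underside on floor .005 -> cap centre z .051 -> tcp .051-.0188
plan(tray+[0,0,.0322+.08],0,PSI)
p,d=robot.read_camera('side');cv2.imwrite('pics/s3.png',cv2.resize(p[80:240,220:460,::-1],None,fx=3,fy=3))"
```

```text
dp [0.0575, 0.0051, -0.4166] turn [0.01, -0.02, -6.99] t 4.7 tcp [ 0.4594 -0.0727  0.1684] open 0.05019680987479543
```

View pics/s3.png

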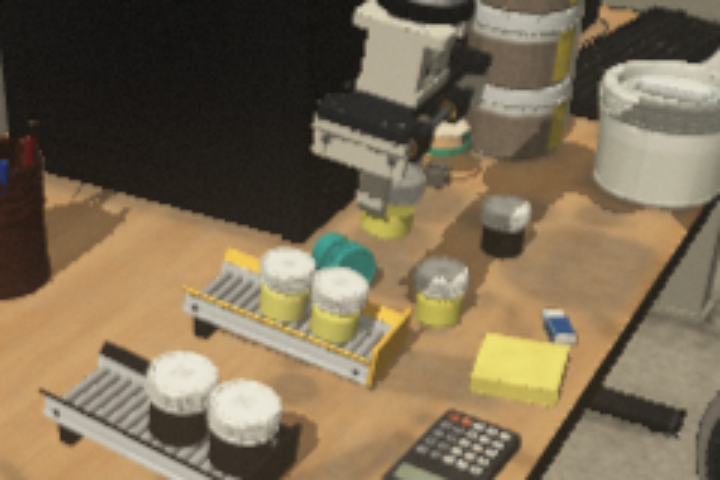

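Call:
move_arm --deltas '[{"dp": [0, 0, -0.015], "turn": [0, 0, -0.5]}, {"dp": [0, 0, -0.045], "turn": [0, 0, -1.2]}, {"dp": [0, 0, -0.085], "turn": [0, 0, -2]}, {"dp": [0, 0, -0.13], "turn": [0, 0, -3]}, {"dp": [0, 0, -0.175], "turn": [0, 0, -4]}, {"dp": [0, 0, -0.22], "turn": [0, 0, -5]}, {"dp": [0, 0, -0.265], "turn": [0, 0, -6]}, {"dp": [0.0, 0.002, -0.31], "turn": [0, 0, -7]}, {"dp": [0.005, 0.003, -0.35], "turn": [0, 0, -7]}, {"dp": [0.015, 0.005, -0.38], "turn": [0, 0, -7]}]'

```text
time: 5.75
tool_pos: [0.4491, 0.3095, 0.153]
tool_rot: [-1.65, 1.569, 3.108]
contact_force: [0.3, -0.8, -1.2]
opening: 0.0501
```

```bash
python3 -c "
from h import *
plan([.453,.344,.0322+.06],0,PSI)"
```

```text
dp [0.0608, 0.0056, -0.0343] turn [0.1, -0.01, 0.08] t 5.75 tcp [0.4491 0.3095 0.153 ] open 0.0501340669094695
```

Call:
move_arm --deltas '[{"dp": [0.015, 0.003, -0.018], "turn": [0, 0, 0]}, {"dp": [0.035, 0.0055, -0.028], "turn": [0, 0, 0]}, {"dp": [0.05, 0.0055, -0.034], "turn": [0, 0, 0]}, {"dp": [0.06, 0.0055, -0.034], "turn": [0, 0, 0]}, {"dp": [0.06, 0.0055, -0.034], "turn": [0, 0, 0]}, {"dp": [0.06, 0.0055, -0.034], "turn": [0, 0, 0]}]'

```text
time: 6.35
tool_pos: [0.4541, 0.3407, 0.0944]
tool_rot: [-2.269, 1.571, 2.487]
contact_force: [-0.6, -0.1, -1.2]
opening: 0.0498
```

```bash
python3 -c "
from h import *
plan([.453,.344,.0322+.0],0,PSI)
for n in('side','top'):
  p,d=robot.read_camera(n);cv2.imwrite(f'pics/{n}4.png',cv2.resize(p[160:360,120:400,::-1] if n=='side' else p[150:300,120:400,::-1],None,fx=2.5,fy=2.5))"
```

```text
dp [0.0622, -0.0009, -0.0034] turn [-0.03, -0.01, 0.01] t 6.35 tcp [0.4541 0.3407 0.0944] open 0.04982674606322846
```

View pics/side4.png

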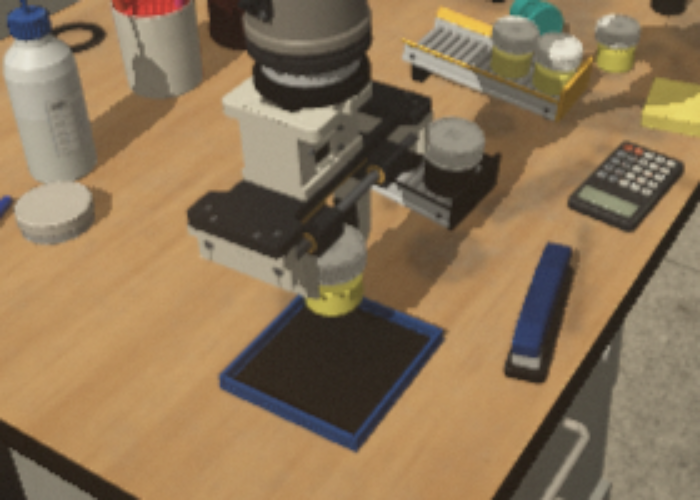

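Call:
move_arm --deltas '[{"dp": [0.015, -0.001, -0.003], "turn": [0, 0, 0]}, {"dp": [0.03, -0.001, -0.003], "turn": [0, 0, 0]}, {"dp": [0.045, -0.001, -0.003], "turn": [0, 0, 0]}, {"dp": [0.053, -0.001, -0.003], "turn": [0, 0, 0]}, {"dp": [0.057, -0.001, -0.003], "turn": [0, 0, 0]}, {"dp": [0.06, -0.001, -0.003], "turn": [0, 0, 0]}, {"dp": [0.06, -0.001, -0.003], "turn": [0, 0, 0]}, {"dp": [0.06, -0.001, -0.003], "turn": [0, 0, 0]}]'

```text
time: 7.25
tool_pos: [0.4531, 0.3444, 0.0349]
tool_rot: [2.276, 1.57, 0.75]
contact_force: [-1.0, -0.1, -0.5]
opening: 0.0501
```

Call:
move_arm --deltas '[{"dp": [0.0005, 0, 0], "turn": [0, 0, 0]}, {"dp": [0.001, 0, 0], "turn": [0, 0, 0]}]'

```text
time: 7.45
tool_pos: [0.453, 0.3443, 0.0336]
tool_rot: [2.356, 1.57, 0.829]
contact_force: [-0.2, 0.1, -1.0]
opening: 0.0503
```

Call:
move_arm --deltas '[{"dp": [0.0007, 0, 0], "turn": [0, 0, 0]}, {"dp": [0.0014, 0, 0], "turn": [0, 0, 0]}, {"dp": [0.0014, 0, 0], "turn": [0, 0, 0]}]'

```text
time: 7.75
tool_pos: [0.4527, 0.3442, 0.0318]
tool_rot: [-2.496, 1.571, 2.26]
contact_force: [-0.8, -0.7, -1.3]
opening: 0.05
```

Call:
move_arm --deltas '[{"dp": [0.0005, 0, 0], "turn": [0, 0, 0]}, {"dp": [0.001, 0, 0], "turn": [0, 0, 0]}, {"dp": [0.001, 0, 0], "turn": [0, 0, 0]}]'

```text
time: 8.05
tool_pos: [0.4531, 0.3443, 0.0312]
tool_rot: [2.2, 1.57, 0.674]
contact_force: [1.4, -0.2, 2.5]
opening: 0.0502
```

Call:
move_arm --deltas '[{"dp": [0.0005, 0, 0], "turn": [0, 0, 0]}, {"dp": [0.001, 0, 0], "turn": [0, 0, 0]}, {"dp": [0.001, 0, 0], "turn": [0, 0, 0]}]'

```text
time: 8.35
tool_pos: [0.4534, 0.3443, 0.0311]
tool_rot: [2.013, 1.569, 0.486]
contact_force: [-0.5, -1.9, 9.4]
opening: 0.0497
```

Contact. Release and rise.

Call:
move_arm --deltas '[{"dp": [-0.001, 0, 0], "turn": [0, 0, 0]}, {"dp": [-0.001, 0, 0], "turn": [0, 0, 0]}, {"dp": [-0.001, 0, 0], "turn": [0, 0, 0]}, {"dp": [-0.001, 0, 0], "turn": [0, 0, 0]}, {"dp": [-0.001, 0, 0], "turn": [0, 0, 0]}, {"dp": [-0.001, 0, 0], "turn": [0, 0, 0]}]' --hand 0.072

```text
time: 8.95
tool_pos: [0.4527, 0.3442, 0.0308]
tool_rot: [-2.437, 1.57, 2.319]
contact_force: [0.4, 1.0, 0.0]
opening: 0.0722
```

Call:
move_arm --deltas '[{"dp": [-0.01, 0, 0], "turn": [0, 0, 0]}, {"dp": [-0.025, 0, 0], "turn": [0, 0, 0]}, {"dp": [-0.05, 0, 0], "turn": [0, 0, 0]}, {"dp": [-0.08, 0, 0], "turn": [0, 0, 0]}, {"dp": [-0.11, 0, 0], "turn": [0, 0, 0]}, {"dp": [-0.13, 0, 0], "turn": [0, 0, 0]}, {"dp": [-0.14, 0, 0], "turn": [0, 0, 0]}, {"dp": [-0.14, 0, 0.02], "turn": [0, 0, 0]}, {"dp": [-0.14, 0, 0.06], "turn": [0, 0, 0]}, {"dp": [-0.14, 0, 0.1], "turn": [0, 0, 0]}]'

```text
time: 9.95
tool_pos: [0.4566, 0.2434, 0.1705]
tool_rot: [-1.632, 1.57, 3.126]
contact_force: [0.9, -0.3, 0.5]
opening: 0.0721
```

```bash
python3 -c "
from h import *
for n in('top','side'):
  p,d=robot.read_camera(n);np.savez(n+'5.npz',p=p,d=d);cv2.imwrite(f'pics/{n}5.png',p[...,::-1])
  try: print(capfit(n,p,d,(.453,.344),.059))
  except Exception as e: print(e)
  print(capfit(n,p,d,(.446,-.182),.054))
  print(capfit(n,p,d,(.4705,-.0735),.0762,.123))
  print(capfit(n,p,d,(.519,-.071),.082,.123))
plan(onpot((.446,-.182,.054),0,.12),0)
"
```

```text
index -1 is out of bounds for axis 0 with size 0
{'med': array([ 0.4456, -0.1822,  0.0535]), 'mean': array([ 0.4455, -0.1825,  0.0538]), 'circ': array([ 0.4451, -0.1821,  0.054 ]), 'R': 10.301240921020508, 'n': np.int64(328), 'ext': array([0.0474, 0.0495, 0.0114])}
{'med': array([ 0.4718, -0.073 ,  0.0765]), 'mean': array([ 0.4698, -0.0731,  0.0764]), 'circ': array([ 0.4718, -0.0729,  0.0762]), 'R': 12.349188804626465, 'n': np.int64(369), 'ext': array([0.0557, 0.0488, 0.0145])}
{'med': array([ 0.5151, -0.0715,  0.0819]), 'mean': array([ 0.5159, -0.071 ,  0.0821]), 'circ': array([ 0.5144, -0.0714,  0.082 ]), 'R': 11.10169506072998, 'n': np.int64(346), 'ext': array([0.0512, 0.0488, 0.0165])}
{'med': array([0.4487, 0.3467, 0.0577]), 'mean': array([0.448 , 0.3477, 0.0588]), 'circ': array([0.4491, 0.3466, 0.059 ]), 'R': 13.345549583435059, 'n': np.int64(456), 'ext': array([0.0496, 0.0489, 0.0101])}
{'med': array([ 0.4453, -0.182 ,  0.0531]), 'mean': array([ 0.4443, -0.1802,  0.0545]), 'circ': array([ 0.4461, -0.1796,  0.054 ]), 'R': 8.381627082824707, 'n': np.int64(131), 'ext': array([0.047 , 0.0468, 0.0103])}
{'med': array([ 0.4718, -0.0729,  0.0764]), 'mean': array([ 0.4679, -0.0724,  0.0768]), 'circ': array([ 0.4713, -0.0679,  0.0762]), 'R': 11.068072319030762, 'n': np.int64(151), 'ext': array([0.0567, 0.0467, 0.0153])}
{'med': array([ 0.5186, -0.07  ,  0.0829]), 'mean': array([ 0.5194, -0.0701,  0.0833]), 'circ': array([ 0.5149, -0.0696,  0.082 ]), 'R': 10.198139190673828, 'n': np.int64(143), 'ext': array([0.0509, 0.0464, 0.0092])}
dp [0.0241, -0.028, 0.4217] turn [-0.18, 0.08, 0.1] t 10.05 tcp [0.4568 0.2406 0.1706] open 0.07195986141079737
```

View pics/side5.png

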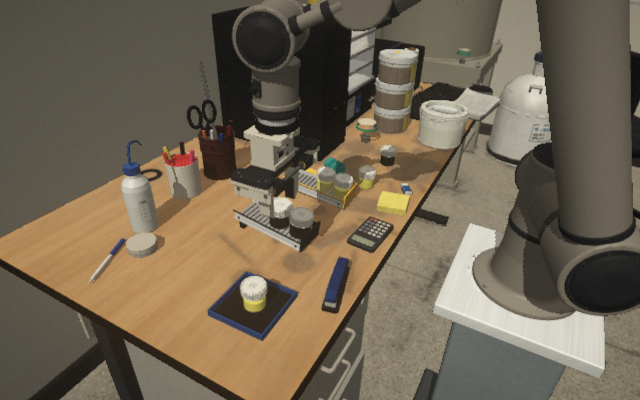

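View pics/top5.png

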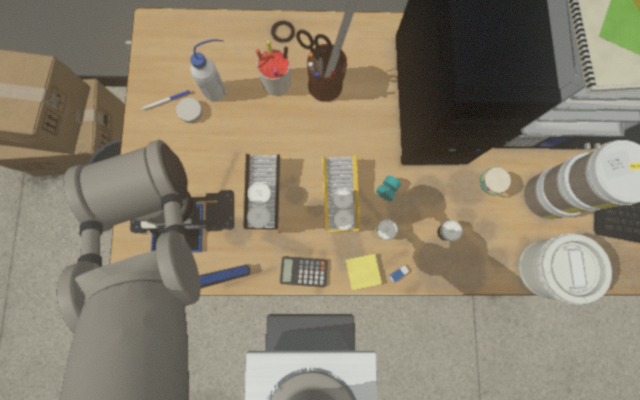

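Call:
move_arm --deltas '[{"dp": [0, -0.002, 0.015], "turn": [0, 0, 0]}, {"dp": [0, -0.005, 0.045], "turn": [0, 0, 0]}, {"dp": [0, -0.01, 0.085], "turn": [0, 0, 0]}, {"dp": [0, -0.015, 0.13], "turn": [0, 0, 0]}, {"dp": [0, -0.02, 0.175], "turn": [0, 0, 0]}, {"dp": [0, -0.025, 0.22], "turn": [0, 0, 0]}, {"dp": [0, -0.028, 0.265], "turn": [0, 0, 0]}, {"dp": [0, -0.028, 0.31], "turn": [0, 0, 0]}, {"dp": [0, -0.028, 0.355], "turn": [0, 0, 0]}, {"dp": [0, -0.028, 0.395], "turn": [0, 0, 0]}]' --hand 0.068

```text
time: 11.05
tool_pos: [0.4465, -0.1534, 0.1708]
tool_rot: [2.327, 1.57, 0.801]
contact_force: [1.0, -0.4, -0.4]
opening: 0.0679
```

Call:
move_arm --deltas '[{"dp": [0, 0, 0], "turn": [0, 0, 0]}, {"dp": [0, 0, 0], "turn": [0, 0, 0]}]'

```text
time: 11.25
tool_pos: [0.4464, -0.1516, 0.1704]
tool_rot: [-2.646, 1.569, 2.109]
contact_force: [0.3, 0.3, -0.3]
opening: 0.0683
```

```bash
python3 -c "
from h import *
plan(onpot((.4457,-.182,.054),0,.06),0)
"
```

```text
dp [0.0831, -0.0019, 0.0304] turn [-0.07, -0.07, 0.04] t 11.25 tcp [ 0.4464 -0.1516  0.1704] open 0.06828620283862605
```

Call:
move_arm --deltas '[{"dp": [0.015, -0.002, 0.015], "turn": [0, 0, 0]}, {"dp": [0.04, -0.002, 0.027], "turn": [0, 0, 0]}, {"dp": [0.065, -0.002, 0.0305], "turn": [0, 0, 0]}, {"dp": [0.083, -0.002, 0.0305], "turn": [0, 0, 0]}, {"dp": [0.083, -0.002, 0.0305], "turn": [0, 0, 0]}, {"dp": [0.083, -0.002, 0.0305], "turn": [0, 0, 0]}]'

```text
time: 11.85
tool_pos: [0.4462, -0.1808, 0.088]
tool_rot: [-2.726, 1.57, 2.032]
contact_force: [0.7, -0.1, 0.2]
opening: 0.0679
```

```bash
python3 -c "
from h import *
plan(onpot((.4457,-.182,.054),0,.0),0)
p,d=robot.read_camera('side');cv2.imwrite('pics/s6.png',cv2.resize(p[80:240,220:460,::-1],None,fx=3,fy=3))"
```

```text
dp [0.0608, -0.0005, 0.0012] turn [0.12, -0.05, 0.02] t 11.85 tcp [ 0.4462 -0.1808  0.088 ] open 0.0678919890825472
```

View pics/s6.png

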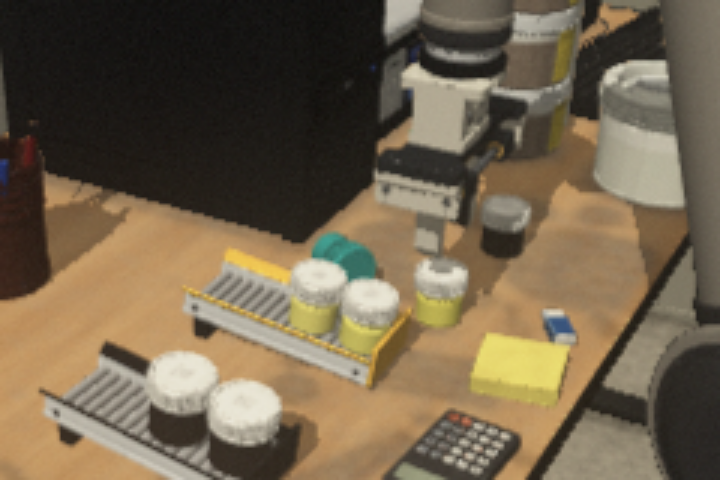

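Call:
move_arm --deltas '[{"dp": [0.015, 0, 0.001], "turn": [0, 0, 0]}, {"dp": [0.03, 0, 0.001], "turn": [0, 0, 0]}, {"dp": [0.042, 0, 0.001], "turn": [0, 0, 0]}, {"dp": [0.052, 0, 0.001], "turn": [0, 0, 0]}, {"dp": [0.059, 0, 0.001], "turn": [0, 0, 0]}, {"dp": [0.059, 0, 0.001], "turn": [0, 0, 0]}, {"dp": [0.059, 0, 0.001], "turn": [0, 0, 0]}]'

```text
time: 12.6
tool_pos: [0.4464, -0.1832, 0.0291]
tool_rot: [1.523, 1.57, -0.003]
contact_force: [-0.1, 0.3, -0.4]
opening: 0.068
```

Call:
move_arm --deltas '[{"dp": [0, 0, 0], "turn": [0, 0, 0]}, {"dp": [0, 0, 0], "turn": [0, 0, 0]}, {"dp": [0, 0, 0], "turn": [0, 0, 0]}, {"dp": [0, 0, 0], "turn": [0, 0, 0]}, {"dp": [0, 0, 0], "turn": [0, 0, 0]}, {"dp": [0, 0, 0], "turn": [0, 0, 0]}, {"dp": [0, 0, 0], "turn": [0, 0, 0]}, {"dp": [0, 0, 0], "turn": [0, 0, 0]}]' --hand 0.035 --squeeze 15

```text
time: 13.4
tool_pos: [0.4464, -0.1833, 0.0291]
tool_rot: [1.307, 1.57, -0.22]
contact_force: [0.3, -0.6, 5.2]
opening: 0.0498
```

Call:
move_arm --deltas '[{"dp": [-0.01, 0, 0], "turn": [0, 0, 0]}, {"dp": [-0.02, 0, 0], "turn": [0, 0, 0]}, {"dp": [-0.04, 0, 0], "turn": [0, 0, 0]}, {"dp": [-0.065, 0, 0], "turn": [0, 0, 0]}, {"dp": [-0.09, 0, 0], "turn": [0, 0, 0]}, {"dp": [-0.12, 0, 0], "turn": [0, 0, 0]}, {"dp": [-0.14, 0, 0], "turn": [0, 0, 0]}, {"dp": [-0.15, 0, 0], "turn": [0, 0, 0]}, {"dp": [-0.15, 0, 0], "turn": [0, 0, 0]}]'

```text
time: 14.3
tool_pos: [0.4465, -0.1834, 0.1801]
tool_rot: [1.105, 1.568, -0.422]
contact_force: [0.3, -0.5, -0.2]
opening: 0.0503
```

```bash
cat >> h.py <<'E'
def lane(x,y=0,z=None):
    O=np.array([.5365,-.0707,0]);ex=np.array([np.cos(PSI),np.sin(PSI),0]);ey=np.array([-np.sin(PSI),np.cos(PSI),0])
    return O+ex*x+ey*y+[0,0,.030+.123*x if z is None else z]
def potTcp(under,tilt,g=.048,h=0.):
    up=np.array([-np.sin(tilt)*np.cos(PSI),-np.sin(tilt)*np.sin(PSI),np.cos(tilt)])
    return under+up*(g-.0188+h)
E
python3 -c "
from h import *
print(lane(.053),potTcp(lane(.053),TH))
plan(potTcp(lane(.053),TH,h=.09),TH)
p,d=robot.read_camera('side');cv2.imwrite('pics/s7.png',cv2.resize(p[80:240,220:460,::-1],None,fx=3,fy=3))"
```

```text
[ 0.5894487  -0.06836875  0.036519  ] [ 0.58589356 -0.06852528  0.06550135]
dp [0.0254, 0.1333, -0.1086] turn [0.02, 0.07, 6.87] t 14.3 tcp [ 0.4465 -0.1834  0.1801] open 0.050322766331237695
```

View pics/s7.png

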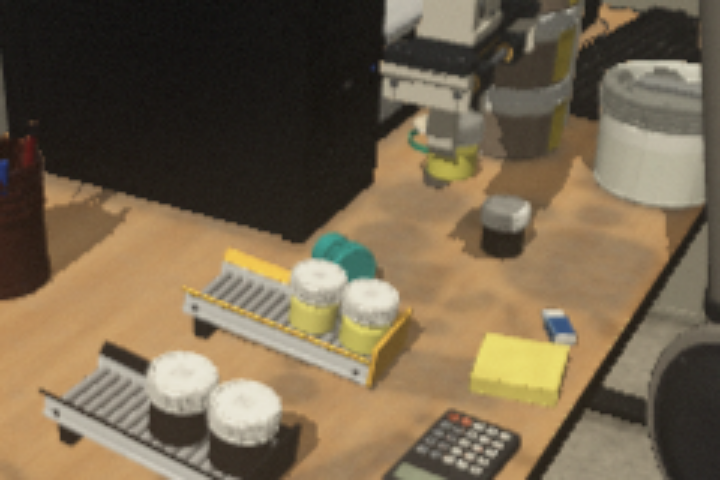

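```bash
python3 -c "
from h import *
for n in('side','top'):
  f=np.load(n+'0.npz');X=cloud(n,f['d'])
  m=(f['d']>0)&(X[...,2]>.08)&(X[...,2]<.5)&(X[...,0]>.6)&(X[...,0]<1)&(X[...,1]<.1)&(X[...,1]>-.4)
  P=X[m];print(n,len(P),np.percentile(P,[0,1,5,50,99,100],axis=0).round(3).tolist())
  for a in(.1,.2,.3,.4):
    Q=P[abs(P[:,2]-a)<.05];print(a,len(Q),Q[:,0].min() if len(Q) else 0,Q[:,1].max() if len(Q) else 0)
"
```

```text
side 17077 [[0.617, -0.4, 0.08], [0.62, -0.392, 0.084], [0.622, -0.359, 0.098], [0.784, -0.234, 0.251], [0.993, 0.082, 0.4], [1.0, 0.1, 0.402]]
0.1 3809 0.6171931560756545 0.09996107632570236
0.2 4690 0.617275918184157 0.04358721025986125
0.3 4723 0.6176550114741607 -0.07064512774062623
0.4 3855 0.6198913634960652 -0.22470055520609178
top 23375 [[0.616, -0.4, 0.08], [0.618, -0.397, 0.086], [0.62, -0.386, 0.102], [0.715, -0.265, 0.358], [0.947, 0.083, 0.4], [1.0, 0.1, 0.403]]
0.1 3230 0.617018532180457 0.09999192364601393
0.2 4025 0.615936259791324 0.04012971331527533
0.3 4062 0.6176677754100774 -0.06968425013499327
0.4 12058 0.6201030729605869 -0.230084687094192
```

```bash
python3 -c "
from h import *
for n in('side','top'):
  f=np.load(n+'0.npz');X=cloud(n,f['d'])
  for a in(.1,.2,.3,.38):
   m=(f['d']>0)&(abs(X[...,2]-a)<.03)&(X[...,0]>.6)&(X[...,0]<.66)&(X[...,1]<.1)&(X[...,1]>-.5)
   Q=X[m];print(n,a,len(Q),np.percentile(Q[:,1],[50,98,100]).round(3) if len(Q) else 0, Q[:,0].min() if len(Q) else 0)
from scipy.spatial.transform import Rotation as R
"
```

```text
side 0.1 624 [-0.279 -0.232 -0.229] 0.6013318058507936
side 0.2 715 [-0.276 -0.232 -0.228] 0.6174118716546032
side 0.3 813 [-0.275 -0.232 -0.229] 0.6176550114741607
side 0.38 878 [-0.288 -0.232 -0.226] 0.6198913634960652
top 0.1 568 [-0.306 -0.232 -0.232] 0.6182416727881215
top 0.2 891 [-0.304 -0.232 -0.232] 0.6168482964024123
top 0.3 1338 [-0.305 -0.233 -0.231] 0.6176677754100774
top 0.38 3512 [-0.317 -0.233 -0.232] 0.6201030729605869
```

Call:
move_arm --deltas '[{"dp": [0, 0.005, -0.02], "turn": [0, 0, 1]}, {"dp": [0, 0.015, -0.05], "turn": [0, 0, 2]}, {"dp": [0, 0.04, -0.085], "turn": [0, 0, 3]}, {"dp": [0.005, 0.075, -0.105], "turn": [0, 0, 4.5]}, {"dp": [0.015, 0.11, -0.1086], "turn": [0, 0, 6]}, {"dp": [0.0254, 0.1333, -0.1086], "turn": [0, 0, 6.9]}, {"dp": [0.0254, 0.1333, -0.1086], "turn": [0, 0, 6.9]}, {"dp": [0.0254, 0.1333, -0.1086], "turn": [0, 0, 6.9]}, {"dp": [0.0254, 0.1333, -0.1086], "turn": [0, 0, 6.9]}]'

```text
time: 15.25
tool_pos: [0.5734, -0.0689, 0.1529]
tool_rot: [1.577, 1.452, 0.05]
contact_force: [-0.2, 0.7, -1.0]
opening: 0.0503
```

```bash
python3 -c "
from h import *
plan(potTcp(lane(.053),TH,h=.0),TH)
p,d=robot.read_camera('side');cv2.imwrite('pics/s8.png',cv2.resize(p[80:240,220:460,::-1],None,fx=3,fy=3))"
```

```text
dp [0.0883, 0.0021, 0.0003] turn [-0.01, -0.04, 0.2] t 15.25 tcp [ 0.5734 -0.0689  0.1529] open 0.05025368672416172
```

View pics/s8.png

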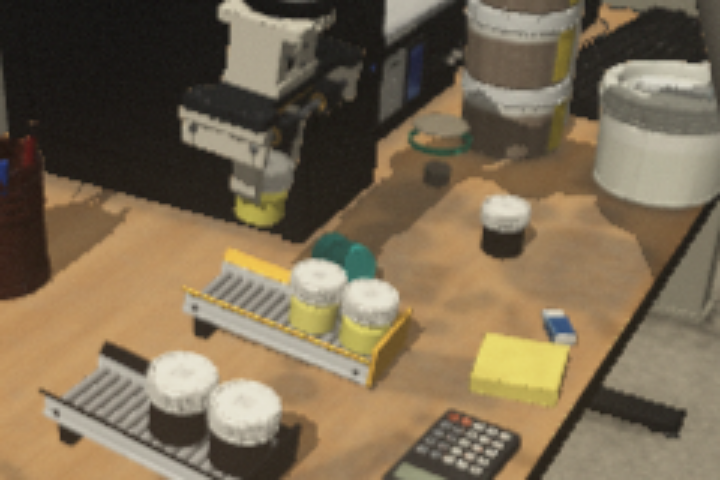

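Aligned. Lower to about 4 mm above the rollers.

Call:
move_arm --deltas '[{"dp": [0.015, 0.001, 0], "turn": [0, 0, 0.2]}, {"dp": [0.035, 0.002, 0], "turn": [0, 0, 0.2]}, {"dp": [0.055, 0.002, 0], "turn": [0, 0, 0.2]}, {"dp": [0.07, 0.002, 0], "turn": [0, 0, 0.2]}, {"dp": [0.08, 0.002, 0], "turn": [0, 0, 0.2]}, {"dp": [0.084, 0.002, 0], "turn": [0, 0, 0.2]}, {"dp": [0.084, 0.002, 0], "turn": [0, 0, 0.2]}, {"dp": [0.084, 0.002, 0], "turn": [0, 0, 0.2]}]'

```text
time: 16.1
tool_pos: [0.5868, -0.0684, 0.071]
tool_rot: [1.571, 1.446, 0.044]
contact_force: [-0.6, -0.9, -0.5]
opening: 0.05
```

```bash
python3 -c "
from h import *
plan(potTcp(lane(.053),TH,h=.0),TH)
p,d=robot.read_camera('side');cv2.imwrite('pics/s9.png',cv2.resize(p[120:220,260:400,::-1],None,fx=5,fy=5))"
```

```text
dp [0.0054, -0.0016, 0.0001] turn [0.01, 0.0, -0.17] t 16.1 tcp [ 0.5868 -0.0684  0.071 ] open 0.049985507669375547
```

View pics/s9.png

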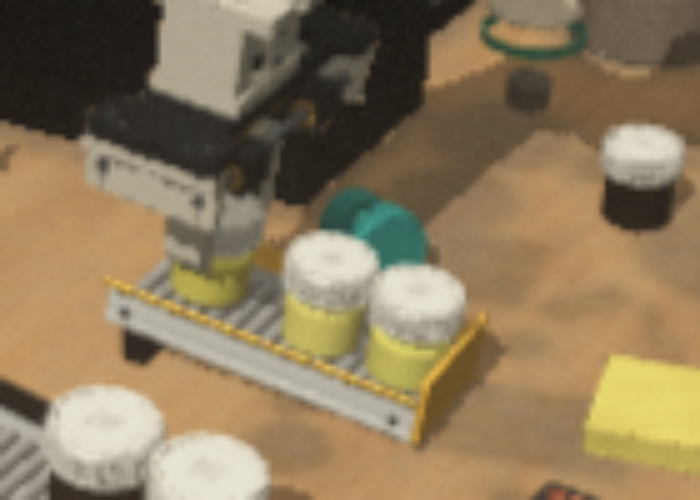

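Call:
move_arm --deltas '[{"dp": [0.001, -0.001, 0], "turn": [0, 0, 0]}, {"dp": [0.002, -0.0015, 0], "turn": [0, 0, 0]}, {"dp": [0.003, -0.0015, 0], "turn": [0, 0, 0]}, {"dp": [0.004, -0.0015, 0], "turn": [0, 0, 0]}, {"dp": [0.004, -0.0015, 0], "turn": [0, 0, 0]}]'

```text
time: 16.65
tool_pos: [0.5855, -0.0682, 0.0659]
tool_rot: [1.574, 1.447, 0.048]
contact_force: [0.4, 0.8, -1.0]
opening: 0.0499
```

Call:
move_arm --deltas '[{"dp": [0.0005, 0, 0], "turn": [0, 0, 0]}, {"dp": [0.001, 0, 0], "turn": [0, 0, 0]}, {"dp": [0.001, 0, 0], "turn": [0, 0, 0]}]'

```text
time: 16.95
tool_pos: [0.5859, -0.0682, 0.0654]
tool_rot: [1.573, 1.446, 0.046]
contact_force: [-1.1, 0.4, 3.0]
opening: 0.05
```

Call:
move_arm --deltas '[{"dp": [0.0005, 0, 0], "turn": [0, 0, 0]}, {"dp": [0.0005, 0, 0], "turn": [0, 0, 0]}, {"dp": [0.0005, 0, 0], "turn": [0, 0, 0]}]'

```text
time: 17.25
tool_pos: [0.5862, -0.0682, 0.0654]
tool_rot: [1.571, 1.445, 0.045]
contact_force: [-1.0, 2.0, 6.1]
opening: 0.0499
```

Call:
move_arm --deltas '[{"dp": [0, 0, 0], "turn": [0, 0, 0]}, {"dp": [0, 0, 0], "turn": [0, 0, 0]}, {"dp": [0, 0, 0], "turn": [0, 0, 0]}, {"dp": [0, 0, 0], "turn": [0, 0, 0]}, {"dp": [0, 0, 0], "turn": [0, 0, 0]}, {"dp": [0, 0, 0], "turn": [0, 0, 0]}, {"dp": [0, 0, 0], "turn": [0, 0, 0]}, {"dp": [0, 0, 0], "turn": [0, 0, 0]}]' --hand 0.072

```text
time: 18.05
tool_pos: [0.5857, -0.0682, 0.0646]
tool_rot: [1.573, 1.447, 0.047]
contact_force: [0.6, -0.4, -0.4]
opening: 0.0716
```

Call:
move_arm --deltas '[{"dp": [-0.01, 0, 0], "turn": [0, 0, 0]}, {"dp": [-0.02, 0, 0], "turn": [0, 0, 0]}, {"dp": [-0.04, 0, 0], "turn": [0, 0, 0]}, {"dp": [-0.065, 0, 0], "turn": [0, 0, 0]}, {"dp": [-0.09, 0, 0], "turn": [0, 0, 0]}, {"dp": [-0.12, 0, 0], "turn": [0, 0, 0]}, {"dp": [-0.14, 0, 0], "turn": [0, 0, 0]}, {"dp": [-0.15, 0, 0], "turn": [0, 0, 0]}, {"dp": [-0.15, 0, 0], "turn": [0, 0, 0]}]'

```text
time: 18.95
tool_pos: [0.5677, -0.0693, 0.2154]
tool_rot: [1.565, 1.443, 0.038]
contact_force: [0.6, 0.1, -0.2]
opening: 0.072
```

```bash
python3 -c "
from h import *
p,d=robot.read_camera('side');np.savez('side10.npz',p=p,d=d);cv2.imwrite('pics/s10.png',cv2.resize(p[120:220,260:400,::-1],None,fx=5,fy=5))
for xy,z in(((.4705,-.0735),.0762),((.519,-.071),.082),((.567,-.069),.088)): print(capfit('side',p,d,xy,z,.123))
print(capfit('side',p,d,(.453,.344),.059))"
```

```text
{'med': array([ 0.4717, -0.0725,  0.076 ]), 'mean': array([ 0.4703, -0.0702,  0.0765]), 'circ': array([ 0.4713, -0.0679,  0.0762]), 'R': 11.068072319030762, 'n': np.int64(214), 'ext': array([0.0554, 0.0503, 0.0158])}
{'med': array([ 0.5183, -0.0697,  0.0819]), 'mean': array([ 0.5174, -0.0676,  0.0828]), 'circ': array([ 0.5209, -0.0754,  0.082 ]), 'R': 11.543496131896973, 'n': np.int64(206), 'ext': array([0.0606, 0.053 , 0.0149])}
{'med': array([ 0.5634, -0.0661,  0.0885]), 'mean': array([ 0.5656, -0.0641,  0.0886]), 'circ': array([ 0.5642, -0.0685,  0.088 ]), 'R': 10.606701850891113, 'n': np.int64(186), 'ext': array([0.0548, 0.05  , 0.0143])}
{'med': array([0.4486, 0.3464, 0.0577]), 'mean': array([0.4483, 0.3475, 0.0588]), 'circ': array([0.449 , 0.3471, 0.059 ]), 'R': 13.463011741638184, 'n': np.int64(454), 'ext': array([0.0489, 0.0499, 0.0097])}
```

View pics/s10.png

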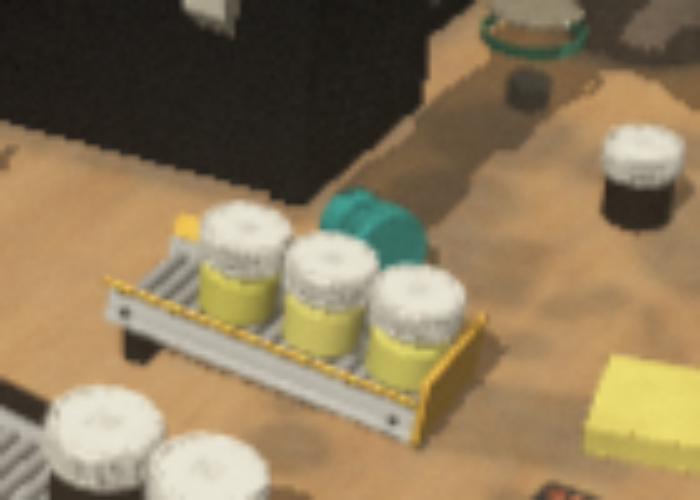

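Call:
move_arm --deltas '[{"dp": [0, 0, 0], "turn": [0, 0, 0]}, {"dp": [0, 0, 0], "turn": [0, 0, 0]}, {"dp": [0, 0, 0], "turn": [0, 0, 0]}, {"dp": [0, 0, 0], "turn": [0, 0, 0]}, {"dp": [0, 0, 0], "turn": [0, 0, 0]}, {"dp": [0, 0, 0], "turn": [0, 0, 0]}, {"dp": [0, 0, 0], "turn": [0, 0, 0]}, {"dp": [0, 0, 0], "turn": [0, 0, 0]}]'

```text
time: 19.8
tool_pos: [0.5672, -0.0691, 0.2135]
tool_rot: [1.573, 1.447, 0.047]
contact_force: [0.0, -0.2, -0.6]
opening: 0.072
```

```bash
python3 -c "
from h import *
p,d=robot.read_camera('side')
print(capfit('side',p,d,(.567,-.069),.088,.123));print(capfit('side',p,d,(.453,.344),.059))
print(robot.hand_in())"
```

```text
{'med': array([ 0.5634, -0.0665,  0.088 ]), 'mean': array([ 0.5658, -0.0642,  0.0884]), 'circ': array([ 0.5629, -0.066 ,  0.088 ]), 'R': 10.618707656860352, 'n': np.int64(188), 'ext': array([0.0546, 0.0529, 0.0127])}
{'med': array([0.4488, 0.3463, 0.0578]), 'mean': array([0.4483, 0.3472, 0.0588]), 'circ': array([0.449 , 0.3471, 0.059 ]), 'R': 13.463011741638184, 'n': np.int64(452), 'ext': array([0.0504, 0.048 , 0.0095])}
the job is handed in; nothing more can be done
None
```

I moved the oldest yellow pot from the stop end of the yellow lane into the blue tray. I then set the fresh yellow pot into the high end of the lane, where it rolled to third place. I handed the job in at about 19.9 s; hand-in reports no verdict.

- **Oldest pot:** it stands upright. The side camera puts it about 5 mm from the tray centre in each direction, with its cap top at about 0.059 m, which fits it standing on the tray floor.
- **Fresh pot:** it stands last of three. Its cap is within about 3 mm of where the original third pot's cap was (side camera), and its position had not changed between two pictures 0.9 s apart.
- **Gripper:** it is open, about 0.12 m above the pots, and the force reading was near zero.

Two readings disagreed slightly:

- **Cap centres:** the two cameras differed by up to about 5 mm, depending on how the centre was fitted, which is well inside the limits.
- **First approach:** one call stopped 41 mm short and I finished it with a second call, with nothing touched.

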